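Clear the jar and flip the spice box open

TASK

Using pushes of the fingers only, with nothing picked up, first push the red-capped jar aside along the table, left or right, until no part of it stands in front of the green-lidded spice box; it must stay standing. Then push the green lid up by its thumb lip and over past upright, so that it rests fully open by its own weight, and move away. Do not shove the green-lidded box about, and leave the yellow-lidded box shut and everything else where it is.

Things in the scene. Friction and masses are not known exactly. Their poses are not given: they have to be found in the camera images.
- green_box: Loose white spice box, about 1.1 kg with its tins, 100 (x) by 130 (y) by 85 mm high, wearing a green hinged lid. It slides if pushed with about 6 N or more. Origin: centre of its underside, standing on the table at z = 0; its x axis points level from the front (thumb lip side) to the hinge side, y along the 130 mm width, z up.
- green_lid (a joint): Angle of the green lid (rad): 0 shut and level, 1.57 upright, 1.95 fully open on its stop, leaning back beyond the hinge. The hinge is nearly free and the lid light (about 80 g): it falls shut below about 1.5 and falls open above about 1.65. Lid panel 100 x 130 x 6 mm; no catch.
- green_lip (a point): Middle of the free front edge of the green lid's thumb lip, half-way through its 6 mm thickness (88.5 mm above the table when shut). The lip is 60 mm wide, 6 mm thick, level with the lid, and stands out 28 mm beyond the box's front face, open beneath. It turns with the lid, 128 mm from the hinge axis. When shut it lies 78 mm to the front (-x) of the box's origin.
- green_hinge (a point): Middle of the green lid's hinge axis, which runs along the box's y at its far upper edge, 50 mm beyond the box's centre in box x and 85.5 mm above the table. The lid's underside plane passes through this axis.
- jar_mid (a point): Centre, half-way up, of a loose amber jar with a red cap, 68 mm across, 90 mm high, about 280 g, standing upright right in front of the green-lidded box's lip. Push it low down. It is out from in front of the box once its centre is about 100 mm to either side (box y) of the box's middle.
- yellow_box: A second, like spice box with a yellow lid, to be left shut. Origin: centre of its underside, standing on the table at z = 0; its x axis points level from the front (thumb lip side) to the hinge side, y along the 130 mm width, z up.
- yellow_lid (a joint): Angle of the yellow lid (rad), 0 shut; leave it.
- cup: Small open steel cup, 68 mm across, 50 mm high, at the front right; leave it. Origin at the centre of its underside.
- oil: Green oil bottle, 50 mm across, 170 mm high, beyond the boxes; leave it. Origin at the centre of its underside.
- shaker: Aluminium shaker, 44 mm across, 88 mm high, on the left; leave it. Origin at the centre of its underside.
- mug: White mug, 76 mm across, 85 mm high, on the right; leave it. Origin at the centre of its underside.
Things that resemble listed ones, but are neither listed nor needed, are in the scene too. Of the things that look like the part that bears jar_mid, the smallest one is meant.

How it is judged:
By the outcome, as a careful person would: the job done as asked, in the order asked, and still so for the second after the job is handed in, with the robot touching nothing.
It also fails if it takes over 59 s, if anything falls off the work surface, if the arm or the gripper's body presses on something with over 40 N, if the wrist force passes 120 N, or if a joint passes its speed limit or range.

ROBOT

A 6-joint arm with a two-finger parallel gripper is mounted at the origin on the work surface. World frame = base frame: x ahead of the robot, y to its left, z up, the work surface at z = 0. Lengths are in mm, angles in rad, forces in N, time in s.
With the tool pointing down it reaches from about 400 to 925 mm from the base axis. Payload 12.5 kg.
Tool frame: the origin (TCP) lies at the very end of the fingers, on their centre line; the grasp point (between the pads) lies 19 mm behind it; z points along the fingers, y is the direction in which the jaws open and shut (so a half turn about z gives the same grasp; the last joint's range is limited). The gripper opens to 95 mm and grips with 3 to 60 N. Pads are 20 mm wide; open, the fingers measure 119 mm over their backs; the gripper's body (75 mm by 180 mm) begins 59 mm behind the grasp point.
Start: joints at [-1.258, 0.491, 1.559, -0, 1.092, -0.106], TCP at [254.189, -570.994, 214.661] pointing down, gripper open.
Joint ranges: [-3.1, 3.1], [-0.84, 2.19], [0.05, 2.79], [-1.13, 4.28], [0.06, 2.93], [-2.69, 2.69]. Speed limits (rad/s): [2.22, 2.22, 2.79, 3.14, 3.14, 3.14].

INTERFACE

Orientations are given as [roll, pitch, yaw] about the fixed x, y, z axes, in that order (R = Rz(yaw) Ry(pitch) Rx(roll)).
In Python, from cell import env, read_camera, get_calibration gives the robot as it stands.
- The arm moves only by the tool arm_command, never from a script. Its argument "targets" is a list of rows, each a list of 3 entries, a list of its own where there are three numbers: the turn, a rotation vector about the tool's x, y, z in rad, then the shift along the tool's x, y, z in m, then the closure in counts, from 0 (fully open) to 255 (shut). In form: [[[rx, ry, rz], [tx, ty, tz], fingers], ...]. A call has 1 to 8 rows; each row is the pose to reach, as a shift and turn from the pose commanded when the call began, along the tool's axes at that moment; what a row does not reach only later rows make up. A row lasts 1/10 s, in which the tool goes at most 50 mm and 8.59 degrees, less where a joint would pass 70% of its speed; a pose out of reach is approached as far as the arm can. A call with a gripper value outside its range is refused whole. The fingers move at their own pace and stop on an object; the grip force is fixed at half the most. Time passes only in rows, so rows that repeat a pose let the fingers close. It gives the time, the measured TCP pose, the force and the opening at its end, in the units of the state.
- env.state(): the state, without advancing time (a new reading comes with each control period).
- read_camera(name): name is "side" or "top"; returns (picture, depth): 480x640x3 uint8, blue, green, red; 480x640 float32, mm along the optical axis (not along the pixel's ray), 0 where there is no reading.
- get_calibration(name): a dict with "vfov" (degrees; the focal length in pixels is half the picture's height over the tangent of half this angle, whatever the lens; pixels are square), "cx", "cy" (the principal point, pixels), "world_from_camera" (4x4, takes a point from camera to world coordinates). Camera axes: x right, y down, z forward; pixel columns grow to the right and rows downward; lengths in mm; the calibration is good to about 2 mm. A picture is of the moment at which its call begins. get_calibration takes no time and is no camera call.
- env.job_done(): hands the job in, once; it reports no verdict.
The state is a dict: "t": time; "joints": joint angles; "qvel": joint speeds; "tau": joint torques, N m; "eef_pos": TCP position; "tcp_rot": TCP orientation; "ft_force": force on the tool from outside, world axes, zero at the start; "moment": the same for the moment, N m; "opening": opening from 0.0 (shut) to 1.0 (fully open).
Only numpy, scipy, OpenCV 4.12 (cv2) and the standard library are available. Lean on these libraries where they do the work, as an engineer would, in place of code of your own. Each camera call takes 0.05 s, during which the arm holds its last target.

## Working session

There is one attempt and no reset: what is moved stays moved. The work goes in short steps, Python scripts to look and compute and a tool call to move; the robot and the scene stay as the last step left them, time stands still between calls to the robot, and variables do not carry over. Pictures are saved under pics/ and viewed, and the job is handed in when it is done.

Besides the shell and the picture viewer there is one more tool, called after "Emit:" as name([rows], argument=value, ...), one row to a line, values as JSON. arm_command: Moves the arm, as the interface text tells. Its arguments: {"type":"object","properties":{"targets":{"type":"array"}},"required":["targets"]}

```bash
ls; mkdir -p pics; python3 - <<'E'
from cell import env, read_camera, get_calibration
import cv2,numpy as np
for n in ["side","top"]:
    p,d=read_camera(n); cv2.imwrite(f"pics/{n}0.png",p); np.savez(f"{n}0.npz",p=p,d=d)
    print(n,get_calibration(n),d.min(),d.max(),(d==0).mean())
print(env.state())
E
```

```text
pics
side {'vfov': 46.63756096657602, 'cx': 315.8290518005408, 'cy': 243.07427610132694, 'world_from_camera': array([[-7.93312601e-01, -3.16973892e-01,  5.19790986e-01,
        -2.03243268e+02],
       [-6.08807931e-01,  4.09055162e-01, -6.79725517e-01,
         9.36610232e+02],
       [ 2.83205635e-03, -8.55687692e-01, -5.17484833e-01,
         8.46456913e+02],
       [ 0.00000000e+00,  0.00000000e+00,  0.00000000e+00,
         1.00000000e+00]])} 0.0 3999.9688 0.023154296875
top {'vfov': 51.2064158247866, 'cx': 330.4812825482854, 'cy': 237.48902187372678, 'world_from_camera': array([[ 1.75772660e-02, -9.96114917e-01,  8.62908519e-02,
         4.62658143e+02],
       [-9.99612571e-01, -1.93704353e-02, -1.99873275e-02,
        -4.09088728e+01],
       [ 2.15811665e-02, -8.59060977e-02, -9.96069473e-01,
         1.42632879e+03],
       [ 0.00000000e+00,  0.00000000e+00,  0.00000000e+00,
         1.00000000e+00]])} 0.0 2328.5195 0.003987630208333333
{'t': 0.1, 'joints': array([-1.25762894e+00,  4.91478239e-01,  1.55936404e+00, -2.26538936e-06,
        1.09172709e+00, -1.05579752e-01]), 'qvel': array([-3.13803877e-04, -2.53233637e-03, -1.78169125e-03,  2.16822564e-03,
       -4.69605269e-04, -1.21958305e-05]), 'tau': array([ 4.94544336e-03, -6.13618469e+01, -2.58605844e+01,  6.94885617e-02,
        4.70420870e-02, -5.11933843e-05]), 'eef_pos': array([ 254.10174507, -570.78400908,  214.14169235]), 'tcp_rot': array([-3.14062117e+00, -1.00931434e-04,  4.18748134e-01]), 'ft_force': array([ 0.3453237 , -0.14645059,  0.18380686]), 'moment': array([-0.01088573,  0.01764082,  0.00639244]), 'opening': 1.003004792080456}
```

View pics/top0.png

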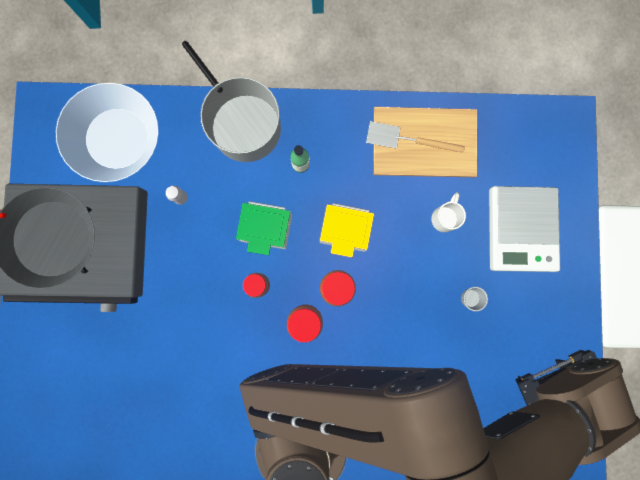

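View pics/side0.png

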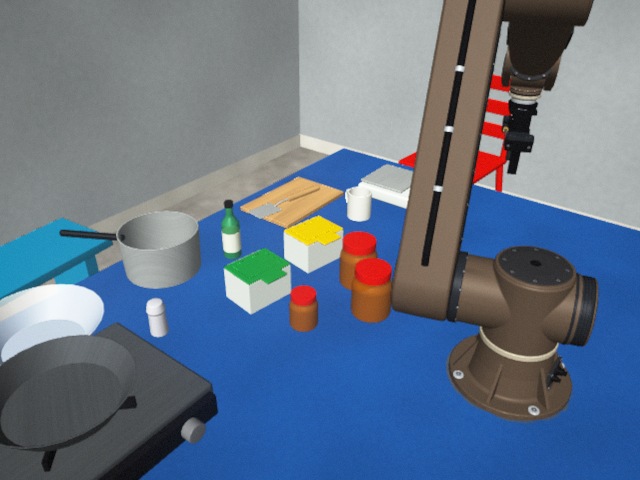

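Top view: the red caps are at (255,285), (338,288) and (304,324). The smallest is at (255,285), and it also stands in front of the green lip at (259,249), so that's the jar meant. The green lid is at (264,227) and the yellow one at (347,230). I'll measure these and confirm with a crop.

```bash
cat > h.py <<'E'
import cv2,numpy as np
from cell import env, read_camera, get_calibration
def ray(n,uv,z):
    c=get_calibration(n);f=240/np.tan(np.radians(c["vfov"]/2));W=c["world_from_camera"]
    uv=np.atleast_2d(np.asarray(uv,float))
    d=np.c_[(uv[:,0]-c["cx"])/f,(uv[:,1]-c["cy"])/f,np.ones(len(uv))]@W[:3,:3].T
    o=W[:3,3];return o+d*((z-o[2])/d[:,2])[:,None]
def dep(n,d):
    c=get_calibration(n);f=240/np.tan(np.radians(c["vfov"]/2));W=c["world_from_camera"]
    v,u=np.mgrid[:480,:640]
    P=np.stack([(u-c["cx"])/f*d,(v-c["cy"])/f*d,d],-1)
    return P@W[:3,:3].T+W[:3,3]
def proj(n,P):
    c=get_calibration(n);f=240/np.tan(np.radians(c["vfov"]/2));W=np.linalg.inv(c["world_from_camera"])
    q=np.atleast_2d(P)@W[:3,:3].T+W[:3,3];return np.c_[f*q[:,0]/q[:,2]+c["cx"],f*q[:,1]/q[:,2]+c["cy"]]
def mask(p,col):
    h=cv2.cvtColor(p,cv2.COLOR_BGR2HSV)
    lo,hi={"red":((0,180,120),(6,255,255)),"green":((55,150,70),(80,255,255)),"yellow":((22,180,120),(34,255,255))}[col]
    m=cv2.inRange(h,lo,hi)
    if col=="red": m|=cv2.inRange(h,(174,180,120),(180,255,255))
    return m
E
python3 - <<'E'
from h import *
for n in ["top","side"]:
    a=np.load(n+"0.npz");p,d=a["p"],a["d"];X=dep(n,d)
    for col,z in [("red",90),("green",91.5),("yellow",91.5)]:
        cs,_=cv2.findContours(mask(p,col),0,cv2.CHAIN_APPROX_NONE)
        for c in cs:
            if cv2.contourArea(c)<200: continue
            m=np.zeros((480,640),np.uint8);cv2.drawContours(m,[c],-1,1,-1);Q=X[(m>0)&(d>0)]
            print(n,col,cv2.boundingRect(c),"depth med",np.median(Q,0).round(1),"zhi",np.percentile(Q[:,2],[50,90]).round(1))
            if n=="top":
                if col=="red":
                    G=ray(n,c[:,0],np.median(Q[:,2]));print("   circ",cv2.minEnclosingCircle(G[:,:2].astype(np.float32)))
                else:
                    G=ray(n,c[:,0],z)[:,:2].astype(np.float32);r=cv2.minAreaRect(G);print("  rect",r)
a=cv2.imread("pics/top0.png")[180:350,200:400];cv2.imwrite("pics/crop0.png",cv2.resize(a,None,fx=4,fy=3.5,interpolation=2)[:600])
E
```

```text
top red (288, 309, 33, 33) depth med [349.   -2.8 127.8] zhi [127.8 131.4]
   circ ((349.5251770019531, -2.5969882011413574), 42.29502868652344)
top red (243, 274, 22, 22) depth med [448.4 133.1  89.3] zhi [89.3 92.5]
   circ ((448.49224853515625, 132.96835327148438), 28.91823387145996)
top red (322, 272, 33, 33) depth med [444.6 -88.2 128. ] zhi [128.  131.1]
   circ ((444.50152587890625, -88.07567596435547), 42.03985595703125)
top green (236, 203, 54, 52) depth med [603.2 116.9  91.8] zhi [91.8 95.4]
  rect ((596.0515747070312, 116.71615600585938), (127.72137451171875, 125.32573699951172), 81.1984634399414)
top yellow (321, 205, 53, 52) depth med [ 602.2 -108.2   91.6] zhi [91.6 95.3]
  rect ((595.0957641601562, -108.00064849853516), (126.83296203613281, 125.27143096923828), 79.84074401855469)
side red (291, 286, 25, 20) depth med [441.6 141.1  88.3] zhi [88.3 90.6]
side red (355, 258, 36, 28) depth med [340.9   9.9 126.6] zhi [126.6 128.8]
side red (343, 232, 33, 24) depth med [435.2 -75.4 126.3] zhi [126.3 129.1]
side red (473, 145, 34, 46) depth med [  705.3 -1796.9  -301.2] zhi [-301.2 -292.2]
side red (482, 122, 23, 17) depth med [  782.  -1899.2  -171.4] zhi [-171.4 -142.3]
side red (486, 99, 25, 17) depth med [  781.1 -1914.9   -50.7] zhi [-50.7 -22.5]
side green (224, 248, 66, 36) depth med [598.6 120.8  91.1] zhi [91.1 93.4]
side yellow (285, 216, 57, 29) depth med [ 596.1 -103.9   90.7] zhi [90.7 93.1]
```

View pics/crop0.png

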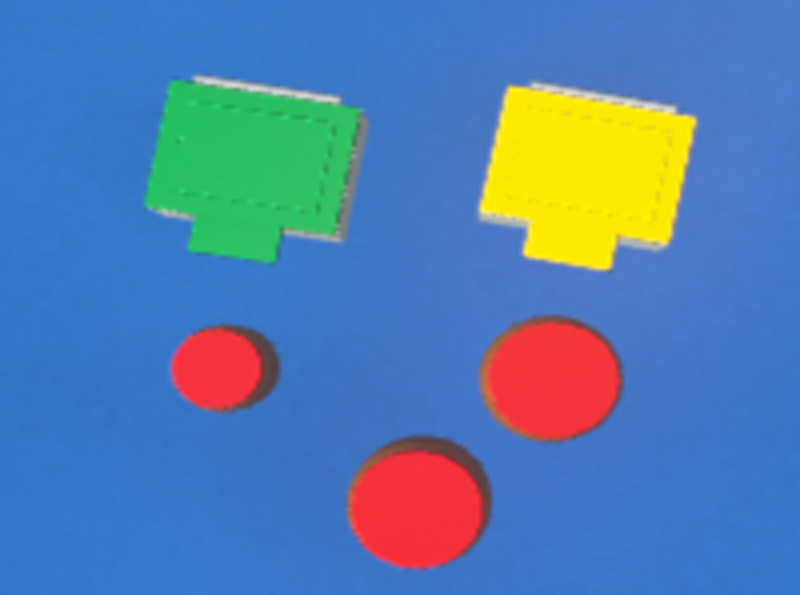

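The crop confirms it: small cap at about (215,367) in the crop, directly in front of the green lip, with both other red caps clearly larger. The plan is to straddle the jar with the open fingers, without gripping, and push it left with one finger. After that I'll tilt the tool and lift the lip.

```bash
cat >> h.py <<'E'
from scipy.spatial.transform import Rotation as Ro
O=np.array([609.9,114.6,0]);TH=-0.153
BX=np.array([np.cos(TH),np.sin(TH),0]);BY=np.array([-np.sin(TH),np.cos(TH),0])
def b2w(bx,by,z): return O+bx*BX+by*BY+np.array([0,0,z])
def w2b(P): d=np.asarray(P)-O; return np.array([d@BX,d@BY,d[2]])
def box_rot(tilt): # tool z tilted toward box +x by tilt from down
    return Ro.from_euler('xyz',[np.pi,0,TH])*Ro.from_rotvec([0,tilt,0])
def rel(P,R,s=None):
    s=s or env.state();R0=Ro.from_euler('xyz',s["tcp_rot"])
    print("turn",(R0.inv()*R).as_rotvec().round(3),"shift m",(R0.inv().apply(np.asarray(P)-s["eef_pos"])/1000).round(4))
E
python3 - <<'E'
from h import *
J=np.array([448.5,133,0]);print(w2b(J))
rel([448.5,133,214],box_rot(0))
a=np.load("top0.npz")["p"]
# box corners check
q=np.array([b2w(x,y,91.5) for x,y in [(-50,-65),(-50,65),(50,65),(50,-65),(-78,-30),(-78,30)]])
print(proj("top",q).round(0).tolist())
for u in proj("top",q): cv2.circle(a,tuple(int(round(v)) for v in u),1,(255,0,255),-1)
cv2.imwrite("pics/chk.png",cv2.resize(a[180:330,200:350],None,fx=4,fy=4))
E
```

```text
[-162.31880535   -6.41291129    0.        ]
turn [-0.001  0.     0.572] shift m [ 0.4638 -0.5639  0.0007]
[[283.0, 247.0], [235.0, 239.0], [242.0, 202.0], [290.0, 210.0], [268.0, 255.0], [246.0, 251.0]]
```

View pics/chk.png

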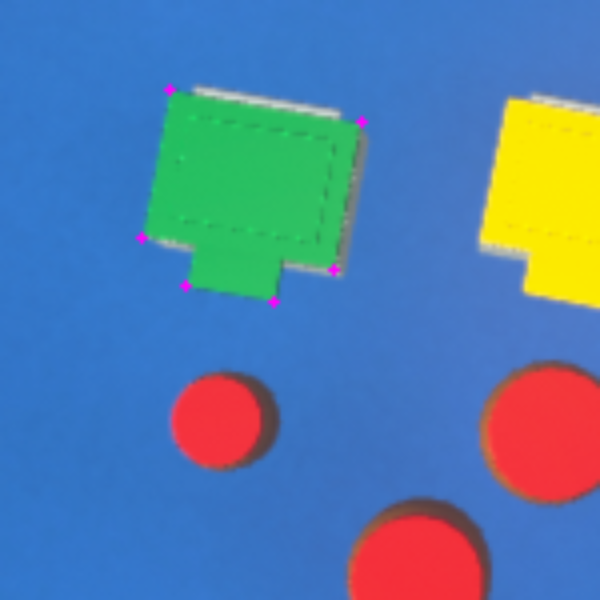

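The projected corners fall on the lid and lip corners, so the box pose is good to 1–2 px. Now I'll move above the jar.

Emit:
arm_command([
  [[0,0,0.14],[0.03,-0.04,0],0],
  [[0,0,0.28],[0.06,-0.07,0],0],
  [[0,0,0.42],[0.09,-0.11,0],0],
  [[0,0,0.572],[0.12,-0.146,0],0],
  [[0,0,0.572],[0.15,-0.182,0],0],
  [[0,0,0.572],[0.18,-0.22,0],0],
  [[0,0,0.572],[0.21,-0.255,0],0],
  [[0,0,0.572],[0.24,-0.292,0],0],
])

```text
t: 0.9
eef_pos: [354.8, -204.9, 214.6]
tcp_rot: [3.142, -0.0, -0.154]
ft_force: [0.6, 0.5, 0.8]
opening: 0.998
```

```bash
python3 - <<'E'
from h import *
s=env.state();print(s["t"],s["joints"].round(3),s["eef_pos"],s["tcp_rot"])
rel([448.5,133,214],box_rot(0))
E
```

```text
0.9 [-0.685  0.184  2.051  0.     0.907  1.039] [ 354.78753955 -204.91883577  214.60664952] [ 3.14153450e+00 -1.67556291e-04 -1.53755971e-01]
turn [ 0.    -0.    -0.001] shift m [ 0.0409 -0.3483  0.0006]
```

Emit:
arm_command([
  [[0,0,0],[0.005,-0.045,0],0],
  [[0,0,0],[0.01,-0.09,0],0],
  [[0,0,0],[0.016,-0.14,0],0],
  [[0,0,0],[0.022,-0.19,0],0],
  [[0,0,0],[0.028,-0.24,0],0],
  [[0,0,0],[0.034,-0.29,0],0],
  [[0,0,0],[0.041,-0.335,0],0],
  [[0,0,0],[0.041,-0.348,0],0],
])

```text
t: 1.7
eef_pos: [449.0, 134.4, 214.4]
tcp_rot: [-3.141, -0.0, -0.15]
ft_force: [-0.1, -0.1, -0.3]
opening: 0.995
```

```bash
python3 - <<'E'
from h import *
s=env.state();print(s["t"],s["joints"].round(3),s["eef_pos"],s["tcp_rot"])
rel([448.5,133,30],box_rot(0))
for n in ["side"]:
    p,d=read_camera(n);cv2.imwrite("pics/side1.png",p)
E
```

```text
1.7 [0.15  0.27  1.928 0.    0.943 1.87 ] [448.95706496 134.44822126 214.3681313 ] [-3.14124096e+00 -2.02263499e-04 -1.49966136e-01]
turn [-0.    -0.     0.003] shift m [-0.0003  0.0016  0.1844]
```

View pics/side1.png

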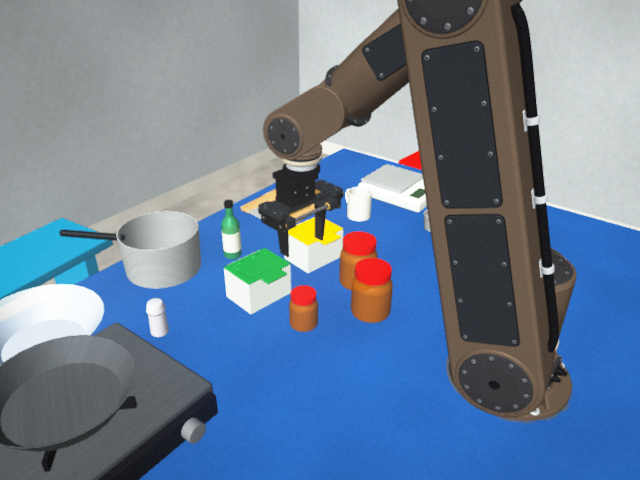

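The open gripper hangs over the jar with its fingertips at about (283,255) and (320,237), and the jar at (304,308) is free below. Descending.

Emit:
arm_command([
  [[0,0,0],[0,0,0.03],0],
  [[0,0,0],[0,0,0.06],0],
  [[0,0,0],[0,0,0.09],0],
  [[0,0,0],[0,0,0.11],0],
  [[0,0,0],[0,0,0.12],0],
  [[0,0,0],[0,0,0.13],0],
  [[0,0,0],[0,0,0.14],0],
  [[0,0,0],[0,0,0.15],0],
])

```text
t: 2.55
eef_pos: [448.7, 130.9, 64.4]
tcp_rot: [-3.141, -0.001, -0.153]
ft_force: [0.6, 0.1, -0.5]
opening: 1.0
```

```bash
python3 - <<'E'
from h import *
s=env.state();print(s["t"],s["joints"].round(3),s["eef_pos"],s["ft_force"])
p,d=read_camera("side");cv2.imwrite("pics/side2.png",cv2.resize(p[180:350,200:400],None,fx=4,fy=3.5))
E
```

```text
2.55 [ 0.142  0.507  2.086 -0.     0.547  1.867] [448.65996515 130.87120508  64.43775988] [ 0.61505129  0.12729829 -0.45024874]
```

View pics/side2.png

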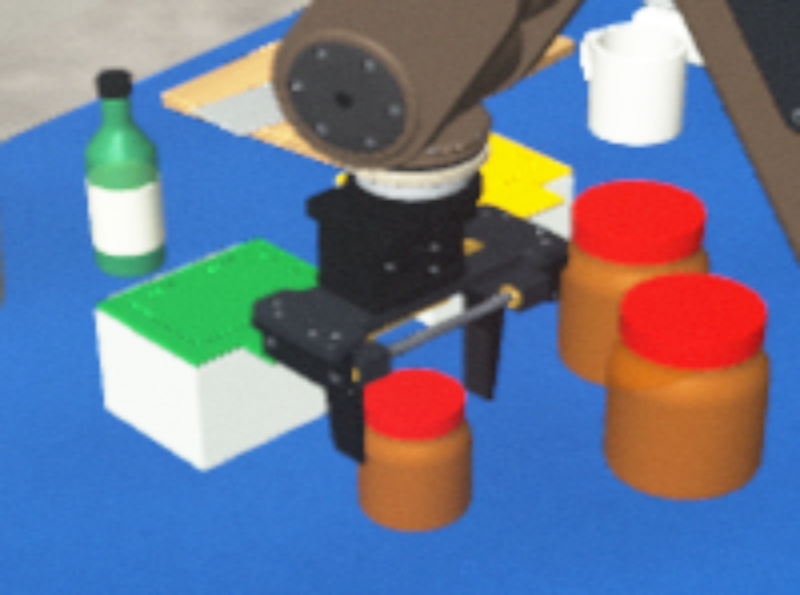

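```bash
python3 - <<'E'
from h import *
s=env.state();e=s["eef_pos"]
P=[e,e+47.5*BY,e+59.5*BY,e-47.5*BY,e-59.5*BY,[448.5,133,90],[448.5,133,0],b2w(-78,0,91.5)]
q=proj("side",P);print(q.round(0).tolist());print(((q-[200,180])*[4,3.5]).round(0).tolist())
a=np.load("side0.npz");X=dep("side",a["d"]);print(X[312,304],X[300,304])
p,d=read_camera("side");X=dep("side",d)
for u,v in [(286,303),(283,295),(320,285),(303,292),(303,310)]: print(u,v,X[v,u].round(0))
p,d=read_camera("top");cv2.imwrite("pics/top2.png",cv2.resize(p[180:330,200:400],None,fx=4,fy=4))
E
```

```text
[[304.0, 301.0], [288.0, 310.0], [284.0, 312.0], [318.0, 293.0], [322.0, 291.0], [303.0, 292.0], [303.0, 323.0], [277.0, 277.0]]
[[414.0, 423.0], [353.0, 454.0], [337.0, 462.0], [473.0, 394.0], [488.0, 387.0], [411.0, 392.0], [412.0, 499.0], [307.0, 340.0]]
[424.79899292 158.63484231  59.23469823] [428.98188746 153.00991186  87.85204128]
286 303 [452. 189.  90.]
283 295 [460. 189. 109.]
320 285 [435.  85.  88.]
303 292 [449. 132.  89.]
303 310 [428. 159.  64.]
```

View pics/top2.png

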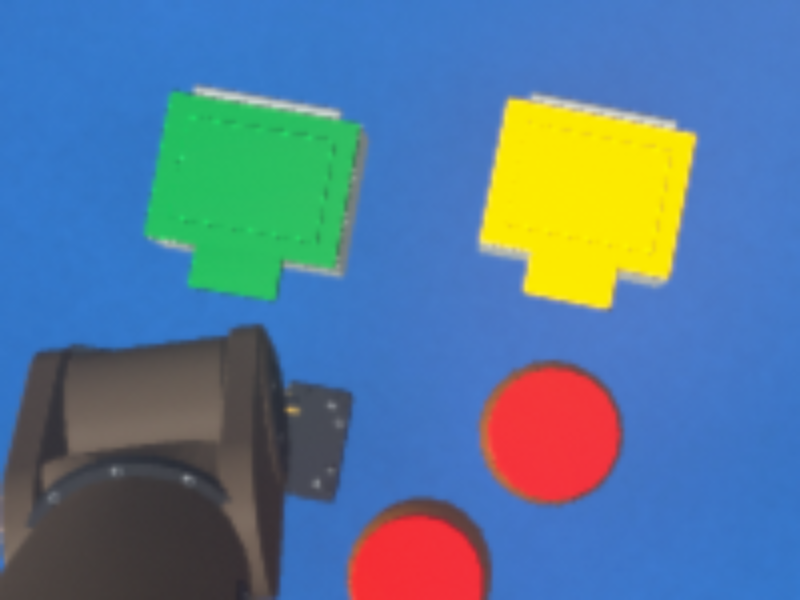

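The fingers straddle the jar, with the left one near (452,189) and the right near (435,85) mm, and there is no contact. I'll lower further and push left (tool −y).

Emit:
arm_command([
  [[0,0,0],[0,0,0.02],0],
  [[0,0,0],[0,0,0.035],0],
  [[0,0,0],[0,0,0.036],0],
  [[0,0,0],[0,-0.008,0.036],0],
  [[0,0,0],[0,-0.016,0.036],0],
  [[0,0,0],[0,-0.024,0.036],0],
  [[0,0,0],[0,-0.034,0.036],0],
  [[0,0,0],[0,-0.044,0.036],0],
])

```text
t: 3.5
eef_pos: [455.2, 175.4, 29.0]
tcp_rot: [3.142, -0.001, -0.153]
ft_force: [0.1, -4.8, 2.2]
opening: 0.996
```

```bash
python3 - <<'E'
from h import *
s=env.state();print(s["t"],s["eef_pos"],w2b(s["eef_pos"]),s["ft_force"])
p,d=read_camera("side");cv2.imwrite("pics/side3.png",cv2.resize(p[180:350,200:400],None,fx=4,fy=3.5))
E
```

```text
3.5 [455.2238216  175.39681962  29.0183082 ] [-162.13496441   36.51337777   29.0183082 ] [ 0.05897823 -4.84020977  2.20105423]
```

View pics/side3.png

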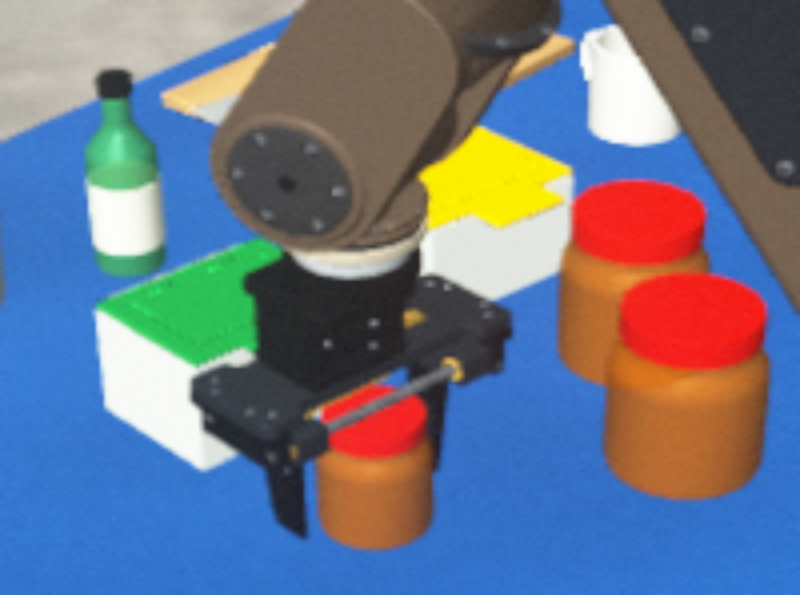

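The jar is moving upright, with its base at about (375,530) in the crop. I'll continue a little lower.

Emit:
arm_command([
  [[0,0,0],[0,-0.008,0.004],0],
  [[0,0,0],[0,-0.016,0.006],0],
  [[0,0,0],[0,-0.026,0.006],0],
  [[0,0,0],[0,-0.036,0.006],0],
  [[0,0,0],[0,-0.046,0.006],0],
  [[0,0,0],[0,-0.056,0.006],0],
  [[0,0,0],[0,-0.066,0.006],0],
  [[0,0,0],[0,-0.074,0.006],0],
])

```text
t: 4.35
eef_pos: [466.4, 248.6, 22.6]
tcp_rot: [3.142, -0.0, -0.153]
ft_force: [-0.4, -2.0, -0.9]
opening: 1.0
```

Emit:
arm_command([
  [[0,0,0],[0,-0.008,0],0],
  [[0,0,0],[0,-0.016,0],0],
  [[0,0,0],[0,-0.024,0],0],
  [[0,0,0],[0,-0.032,0],0],
  [[0,0,0],[0,-0.038,0],0],
  [[0,0,0],[0,-0.042,0],0],
  [[0,0,0],[0,-0.044,0],0],
  [[0,0,0],[0,-0.04,0],0],
])

```text
t: 5.15
eef_pos: [472.6, 287.6, 22.6]
tcp_rot: [-3.141, -0.001, -0.153]
ft_force: [-0.2, 0.1, 0.1]
opening: 1.0
```

```bash
python3 - <<'E'
from h import *
s=env.state();print(s["t"],s["eef_pos"],w2b(s["eef_pos"]),s["ft_force"])
p,d=read_camera("side");cv2.imwrite("pics/side4.png",cv2.resize(p[180:350,200:400],None,fx=4,fy=3.5))
E
```

```text
5.15 [472.60675097 287.55983157  22.63300954] [-162.04916269  150.01536068   22.63300954] [-0.16850203  0.10354683  0.11310073]
```

View pics/side4.png

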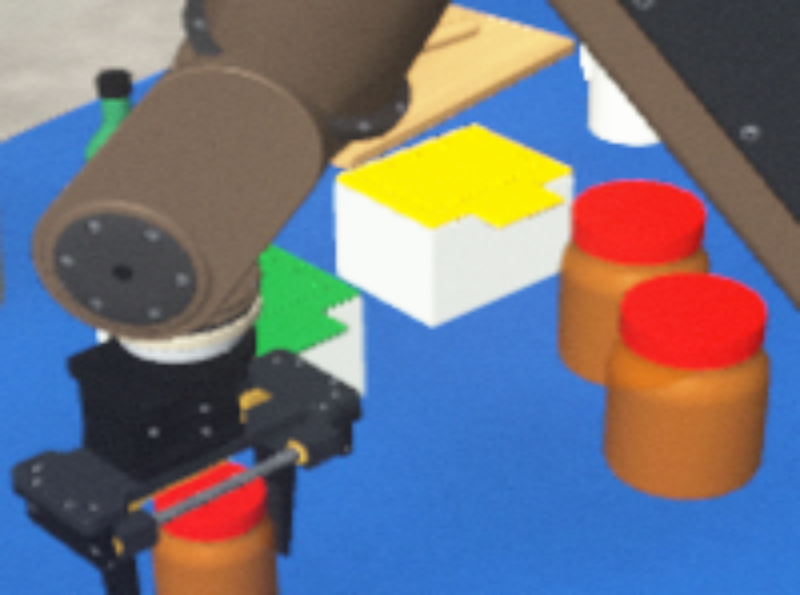

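The jar stands upright at about by = 140 mm and the finger is backed off 4 mm. Rising straight up.

Emit:
arm_command([
  [[0,0,0],[0,0,-0.01],0],
  [[0,0,0],[0,0,-0.03],0],
  [[0,0,0],[0,0,-0.06],0],
  [[0,0,0],[0,0,-0.1],0],
  [[0,0,0],[0,0,-0.14],255],
  [[0,0,0],[0,0,-0.18],255],
  [[0,0,0],[0,0,-0.19],255],
  [[0,0,0],[0,0,-0.19],255],
])

```text
t: 6.0
eef_pos: [472.8, 287.2, 214.6]
tcp_rot: [-3.14, -0.003, -0.153]
ft_force: [-0.8, 0.5, -0.0]
opening: 0.726
```

```bash
python3 - <<'E'
from h import *
s=env.state();print(s["t"],s["eef_pos"],s["opening"],s["joints"])
for n in ["side","top"]:
    p,d=read_camera(n);cv2.imwrite(f"pics/{n}5.png",p)
# stage: corner=TCP+10*(cos t, sin t) in (bx,z); tilt 45
t=np.radians(45)
rel(b2w(-150,0,190),box_rot(t))
E
```

```text
6.0 [472.84600428 287.2318774  214.6473212 ] 0.7257519076101693 [ 4.26509971e-01  3.87721252e-01  1.73877290e+00 -6.18000237e-05
  1.01129320e+00  2.15079368e+00]
turn [ 0.001  0.786 -0.   ] shift m [0.0127 0.1492 0.0219]
```

View pics/side5.png

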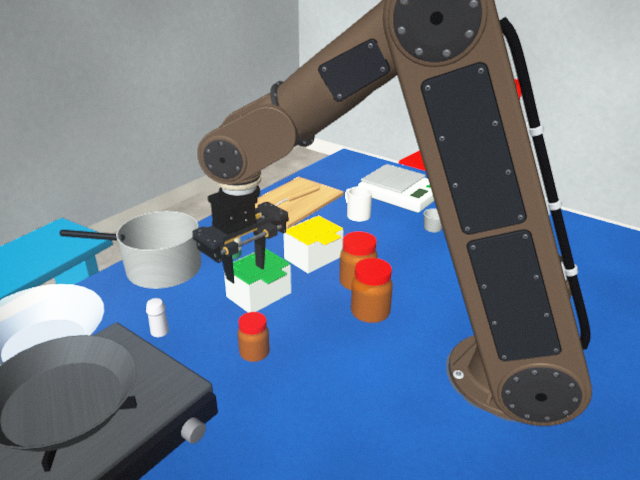

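The jar stands alone at pixel (253,337). Next I'll check whether a 45° forward tilt can be reached, using a quick kinematic fit to the logged joints and poses.

```bash
cat > fk.py <<'E'
from h import *
from scipy.optimize import least_squares
D=[([-1.258,.4915,1.5594],[254.1,-570.8,214.3]),([-.685,.184,2.051],[354.8,-204.9,214.6]),([.15,.27,1.928],[449,134.4,214.4]),([.142,.507,2.086],[448.7,130.9,64.4]),([.4265,.3877,1.7388],[472.8,287.2,214.6])]
def f(p):
    a,L1,L2,h,c=p;o=[]
    for (j1,j2,j3),e in D:
        r=a+L1*np.sin(j2)+L2*np.sin(j2+j3);z=h+L1*np.cos(j2)+L2*np.cos(j2+j3)
        o+=[r*np.cos(j1)-c*np.sin(j1)-e[0],r*np.sin(j1)+c*np.cos(j1)-e[1],z-e[2]]
    return np.array(o)
E
python3 - <<'E'
from fk import *
r=least_squares(f,[0,450,400,0,66]);print(r.x.round(1),r.fun.round(1))
E
```

```text
[-20.9 574.  410.2 -97.   65.9] [-2.5  7.   5.3  2.2 -1.6 -0.1  0.3  0.2  1.1  9.   1.1 -9.6 -4.3 -1.9
  3.4]
```

```bash
cat >> fk.py <<'E'
x=least_squares(f,[0,450,400,0,66]).x
def j5est(P,t,Lw):
    a,L1,L2,h,c=x
    W=np.array(P)-Lw*(BX*np.sin(t)-np.array([0,0,np.cos(t)]))  # wrist
    r=np.sqrt(W[0]**2+W[1]**2-c*c);j1=np.arctan2(W[1],W[0])-np.arcsin(c/np.hypot(W[0],W[1]))
    dz=W[2]-(h+Lw);dr=r-a;D=np.hypot(dr,dz)
    j3=np.pi-np.arccos((L1**2+L2**2-D*D)/(2*L1*L2));j2=np.arctan2(dr,dz)-np.arccos((L1**2+D*D-L2**2)/(2*L1*D))
    u=np.array([np.sin(j2+j3)*np.cos(j1),np.sin(j2+j3)*np.sin(j1),np.cos(j2+j3)])
    zt=BX*np.sin(t)-np.array([0,0,np.cos(t)])
    return j1,j2,j3,np.pi-t-j2-j3,np.arccos(u@zt)
E
python3 - <<'E'
from fk import *
for Lw in (260,330):
  for t in (0,10,15,20,25,30,45):
    tr=np.radians(t); c=np.array([-60,85.5-18/np.tan(tr)]) if t>19 else np.array([-60,40])
    T=c-10*np.array([np.cos(tr),np.sin(tr)])
    print(Lw,t,T.round(0),np.round(j5est(b2w(T[0],0,T[1]),tr,Lw),2))
E
```

```text
260 0 [-70.  40.] [0.11 0.61 1.9  0.63 0.63]
260 10 [-70.  38.] [0.13 0.58 2.01 0.38 0.39]
260 15 [-70.  37.] [0.14 0.57 2.06 0.25 0.27]
260 20 [-69.  33.] [0.16 0.57 2.12 0.1  0.16]
260 25 [-69.  43.] [ 0.17  0.55  2.16 -0.01  0.14]
260 30 [-69.  49.] [ 0.19  0.55  2.21 -0.13  0.2 ]
260 45 [-67.  60.] [ 0.23  0.58  2.33 -0.55  0.58]
330 0 [-70.  40.] [0.11 0.61 1.9  0.63 0.63]
330 10 [-70.  38.] [0.14 0.57 2.04 0.36 0.37]
330 15 [-70.  37.] [0.16 0.56 2.1  0.22 0.24]
330 20 [-69.  33.] [0.17 0.56 2.17 0.06 0.13]
330 25 [-69.  43.] [ 0.19  0.54  2.23 -0.07  0.15]
330 30 [-69.  49.] [ 0.21  0.54  2.28 -0.21  0.25]
330 45 [-67.  60.] [ 0.28  0.61  2.44 -0.7   0.71]
```

A forward tilt of about 20° can be reached, and it's enough for a light lid. Staging in front of the box.

```bash
python3 - <<'E'
from h import *
rel(b2w(-120,0,190),box_rot(np.radians(20)))
E
```

```text
turn [ 0.001  0.35  -0.   ] shift m [0.0427 0.1492 0.0219]
```

Emit:
arm_command([
  [[0,0,0],[0.005,0.03,0],255],
  [[0,0.1,0],[0.01,0.06,0.005],255],
  [[0,0.2,0],[0.02,0.09,0.01],255],
  [[0,0.3,0],[0.03,0.12,0.015],255],
  [[0,0.35,0],[0.04,0.14,0.022],255],
  [[0,0.35,0],[0.043,0.149,0.022],255],
  [[0,0.35,0],[0.043,0.149,0.022],255],
  [[0,0.35,0],[0.043,0.149,0.022],255],
])

```text
t: 6.9
eef_pos: [492.0, 133.4, 189.7]
tcp_rot: [3.141, -0.348, -0.154]
ft_force: [0.4, 0.9, -0.1]
opening: 0.011
```

```bash
python3 - <<'E'
from h import *
s=env.state();print(s["t"],s["eef_pos"],w2b(s["eef_pos"]),s["opening"],s["joints"].round(3),s["tcp_rot"])
rel(b2w(-120,0,33),box_rot(np.radians(20)))
p,d=read_camera("side");cv2.imwrite("pics/side6.png",p)
p,d=read_camera("top")
cs,_=cv2.findContours(mask(p,"red"),0,cv2.CHAIN_APPROX_NONE)
for c in cs:
    if cv2.contourArea(c)>100: G=ray("top",c[:,0],90);print(cv2.boundingRect(c),w2b(np.r_[cv2.minEnclosingCircle(G[:,:2].astype(np.float32))[0],0]))
E
```

```text
6.9 [491.98908705 133.39123089 189.7325998 ] [-119.39736919    0.60165013  189.7325998 ] 0.010936142538385154 [ 0.198  0.27   2.071 -0.256  0.486  2.13 ] [ 3.14108343 -0.34832474 -0.15359099]
turn [ 0.001  0.001 -0.001] shift m [-0.0541  0.0005  0.1471]
(288, 309, 33, 33) [-243.39327068 -154.70766212    0.        ]
(322, 272, 33, 33) [-132.89257208 -226.96081326    0.        ]
(189, 264, 11, 22) [-160.56125584  145.12862437    0.        ]
```

View pics/side6.png

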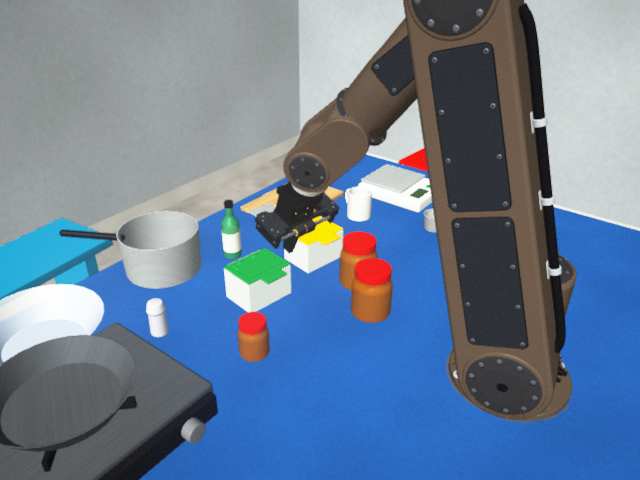

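```bash
cat > fk2.py <<'E'
from fk import *
def ik(P,t,yaw,Lw):
    a,L1,L2,h,c=x
    A=np.array([np.cos(yaw),np.sin(yaw),0]);zt=A*np.sin(t)-np.array([0,0,np.cos(t)])
    W=np.array(P)-Lw*zt
    r=np.sqrt(W[0]**2+W[1]**2-c*c);j1=np.arctan2(W[1],W[0])-np.arcsin(c/np.hypot(W[0],W[1]))
    dz=W[2]-(h+Lw);dr=r-a;D=np.hypot(dr,dz)
    j3=np.pi-np.arccos((L1**2+L2**2-D*D)/(2*L1*L2));j2=np.arctan2(dr,dz)-np.arccos((L1**2+D*D-L2**2)/(2*L1*D))
    q=j2+j3;C=[np.cos(j1),np.sin(j1),0]
    u=np.array(C)*np.sin(q)+[0,0,np.cos(q)];v=np.array(C)*np.cos(q)-[0,0,np.sin(q)]; l=np.array([-C[1],C[0],0])
    return np.array([j1,j2,j3,np.arctan2(zt@l,zt@v),np.arccos(u@zt)])
E
python3 - <<'E'
from fk2 import *
for Lw in (200,240,280,320,360): print(Lw,ik([492,133.4,189.7],.3483,-.154,Lw).round(3))
E
```

```text
200 [ 0.179  0.284  2.025 -0.23   0.513]
240 [ 0.189  0.27   2.055 -0.242  0.499]
280 [ 0.2    0.256  2.084 -0.256  0.487]
320 [ 0.212  0.242  2.113 -0.271  0.474]
360 [ 0.224  0.228  2.141 -0.286  0.463]
```

```bash
python3 - <<'E'
from fk2 import *
for yaw in (-.153,0,.1,.2,.3,.4):
  for t in (15,20,25,30,40):
    tr=np.radians(t)
    print(yaw,t,[ik(b2w(bx,0,z),tr,yaw,275)[3:].round(2).tolist() for bx,z in [(-120,190),(-120,40),(-70,40),(-60,100),(0,150),(55,160)]])
E
```

```text
-0.153 15 [[-0.15, 0.59], [-0.41, 0.21], [-0.29, 0.27], [-0.18, 0.42], [-0.12, 0.6], [-0.1, 0.68]]
-0.153 20 [[-0.25, 0.49], [-1.08, 0.13], [-0.69, 0.17], [-0.35, 0.31], [-0.2, 0.48], [-0.16, 0.55]]
-0.153 25 [[-0.42, 0.38], [-2.01, 0.17], [-1.63, 0.14], [-0.71, 0.21], [-0.35, 0.36], [-0.26, 0.43]]
-0.153 30 [[-0.71, 0.3], [-2.4, 0.29], [-2.28, 0.23], [-1.44, 0.17], [-0.62, 0.25], [-0.44, 0.31]]
-0.153 40 [[-1.71, 0.28], [-2.63, 0.58], [-2.63, 0.5], [-2.4, 0.35], [-1.9, 0.22], [-1.52, 0.18]]
0 15 [[-0.07, 0.58], [-0.22, 0.18], [-0.13, 0.25], [-0.08, 0.4], [-0.04, 0.58], [-0.03, 0.66]]
0 20 [[-0.13, 0.46], [-0.96, 0.07], [-0.4, 0.12], [-0.16, 0.27], [-0.07, 0.45], [-0.05, 0.53]]
0 25 [[-0.22, 0.34], [-2.53, 0.13], [-2.12, 0.07], [-0.4, 0.14], [-0.13, 0.32], [-0.08, 0.4]]
0 30 [[-0.44, 0.22], [-2.79, 0.27], [-2.77, 0.2], [-1.71, 0.07], [-0.27, 0.19], [-0.14, 0.27]]
0 40 [[-2.14, 0.16], [-2.91, 0.6], [-2.93, 0.51], [-2.83, 0.33], [-2.54, 0.13], [-1.93, 0.06]]
0.1 15 [[-0.02, 0.57], [-0.06, 0.17], [-0.01, 0.24], [-0.0, 0.4], [0.01, 0.58], [0.02, 0.66]]
0.1 20 [[-0.03, 0.45], [-0.42, 0.03
[... 1007 characters left out ...]
5, 0.14], [1.89, 0.11], [0.65, 0.17], [0.34, 0.35], [0.29, 0.43]]
0.3 30 [[0.53, 0.23], [2.73, 0.29], [2.53, 0.22], [1.6, 0.13], [0.63, 0.24], [0.49, 0.32]]
0.3 40 [[2.05, 0.18], [2.86, 0.62], [2.78, 0.53], [2.59, 0.35], [1.98, 0.21], [1.55, 0.21]]
0.4 15 [[0.14, 0.59], [0.41, 0.2], [0.33, 0.27], [0.21, 0.42], [0.16, 0.6], [0.15, 0.69]]
0.4 20 [[0.24, 0.48], [1.16, 0.12], [0.77, 0.17], [0.4, 0.31], [0.27, 0.49], [0.24, 0.57]]
0.4 25 [[0.4, 0.37], [2.15, 0.17], [1.67, 0.15], [0.79, 0.22], [0.45, 0.38], [0.38, 0.46]]
0.4 30 [[0.7, 0.28], [2.5, 0.3], [2.26, 0.25], [1.48, 0.19], [0.75, 0.3], [0.61, 0.37]]
0.4 40 [[1.79, 0.26], [2.69, 0.62], [2.59, 0.53], [2.34, 0.38], [1.76, 0.29], [1.45, 0.29]]
```

```bash
cat >> h.py <<'E'
def rot(t,yaw): return Ro.from_euler('xyz',[np.pi,0,yaw])*Ro.from_rotvec([0,t,0])
def tcp(bx,z,t,yaw=0,by=0):  # TCP for finger front corner at box (bx,z)
    return b2w(bx,by,z)-10*np.array([np.cos(t)*np.cos(yaw),np.cos(t)*np.sin(yaw),np.sin(t)])
E
python3 - <<'E'
from h import *
t=.314
rel(tcp(-88,190,t),rot(t,0));rel(tcp(-86,42,t),rot(t,0))
E
```

```text
turn [ 0.05  -0.035 -0.144] shift m [0.0195 0.0025 0.0105]
turn [ 0.05  -0.035 -0.144] shift m [-0.0293  0.0025  0.1503]
```

Emit:
arm_command([
  [[0.05,-0.035,-0.07],[0.01,0.0025,0.005],255],
  [[0.05,-0.035,-0.144],[0.0195,0.0025,0.0105],255],
  [[0.05,-0.035,-0.144],[0.0125,0.0025,0.0305],255],
  [[0.05,-0.035,-0.144],[0.0055,0.0025,0.0505],255],
  [[0.05,-0.035,-0.144],[-0.0035,0.0025,0.0755],255],
  [[0.05,-0.035,-0.144],[-0.0115,0.0025,0.0995],255],
  [[0.05,-0.035,-0.144],[-0.0165,0.0025,0.1145],255],
  [[0.05,-0.035,-0.144],[-0.0165,0.0025,0.1145],255],
])

```text
t: 7.8
eef_pos: [514.4, 127.7, 75.3]
tcp_rot: [3.141, -0.311, 0.0]
ft_force: [-0.7, 0.1, 1.1]
opening: 0.003
```

```bash
python3 - <<'E'
from h import *
s=env.state();print(s["t"],w2b(s["eef_pos"]),s["joints"].round(3),s["tcp_rot"],s["ft_force"])
t=.314
rel(tcp(-86,42,t),rot(t,0))
p,d=read_camera("side");cv2.imwrite("pics/side7.png",cv2.resize(p[180:350,200:400],None,fx=4,fy=3.5))
E
```

```text
7.8 [-96.38450332  -1.60345999  75.32854746] [ 0.141  0.496  2.129 -0.206  0.213  1.907] [ 3.14125380e+00 -3.11109268e-01  1.39640439e-04] [-0.68211171  0.14219049  1.10832937]
turn [0.    0.003 0.   ] shift m [-0.0102 -0.      0.035 ]
```

View pics/side7.png

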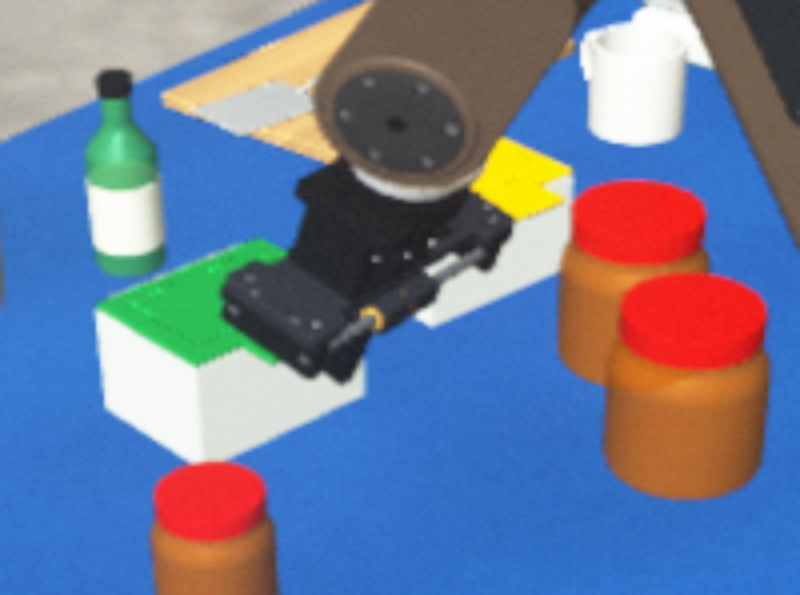

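The closed fingers are just ahead of the lip at crop (345,355), with nothing touched. I'll lower them, then advance under the lip.

Emit:
arm_command([
  [[0,0.003,0],[-0.003,0,0.01],255],
  [[0,0.003,0],[-0.006,0,0.02],255],
  [[0,0.003,0],[-0.009,0,0.03],255],
  [[0,0.003,0],[-0.0102,0,0.035],255],
  [[0,0.003,0],[-0.0102,0,0.035],255],
])

```text
t: 8.35
eef_pos: [516.8, 127.5, 41.4]
tcp_rot: [3.142, -0.319, -0.0]
ft_force: [-0.8, -0.5, 0.2]
opening: 0.005
```

```bash
python3 - <<'E'
from h import *
s=env.state();print(s["t"],w2b(s["eef_pos"]),s["joints"].round(3),s["tcp_rot"],s["ft_force"])
t=.314
rel(tcp(-66,42,t),rot(t,0))
rel(tcp(-66,62,t),rot(t,0))
E
```

```text
8.35 [-94.00032345  -1.44016497  41.43698558] [ 0.14   0.567  2.15  -0.383  0.118  2.085] [ 3.14154163e+00 -3.18602067e-01 -4.03220666e-04] [-0.80836119 -0.4781143   0.15372051]
turn [ 0.    -0.005 -0.   ] shift m [0.0167 0.0028 0.0082]
turn [ 0.    -0.005 -0.   ] shift m [ 0.0229  0.0028 -0.0108]
```

Emit:
arm_command([
  [[0,0,0],[0.006,0.001,0.003],255],
  [[0,0,0],[0.012,0.002,0.006],255],
  [[0,0,0],[0.017,0.003,0.008],255],
  [[0,0,0],[0.017,0.003,0.008],255],
  [[0,0,0],[0.0185,0.003,0.003],255],
  [[0,0,0],[0.02,0.003,-0.002],255],
  [[0,0,0],[0.0215,0.003,-0.006],255],
  [[0,0,0],[0.023,0.003,-0.0108],255],
])

```text
t: 9.15
eef_pos: [535.0, 124.3, 59.1]
tcp_rot: [-3.141, -0.318, -0.001]
ft_force: [-0.7, -0.2, 0.5]
opening: 0.005
```

```bash
python3 - <<'E'
from h import *
s=env.state();print(s["t"],w2b(s["eef_pos"]),s["joints"].round(3),s["tcp_rot"],s["ft_force"])
p,d=read_camera("side");cv2.imwrite("pics/side8.png",cv2.resize(p[180:350,200:400],None,fx=4,fy=3.5))
E
```

```text
9.15 [-75.51748058  -1.82799873  59.06131278] [ 0.128  0.544  2.1   -0.217  0.186  1.906] [-3.14127153e+00 -3.18470722e-01 -8.85042850e-04] [-0.72354284 -0.24872651  0.4731452 ]
```

View pics/side8.png

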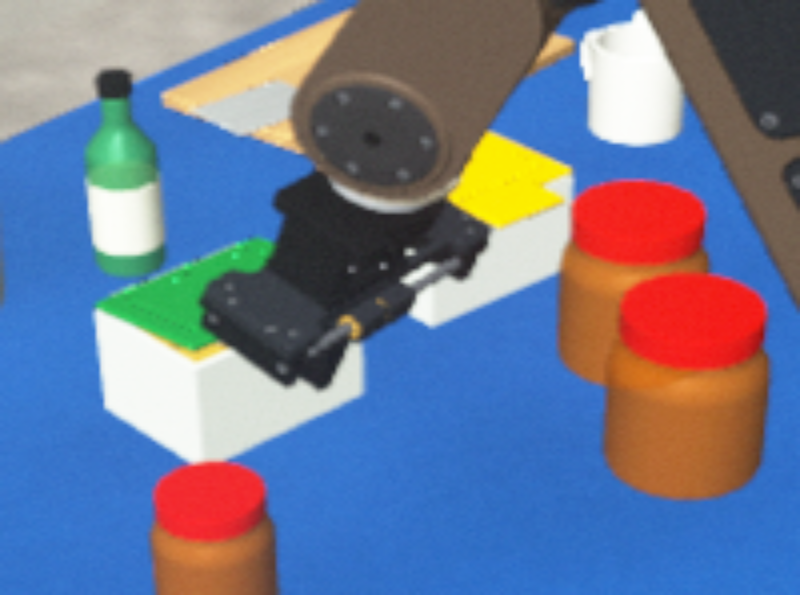

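The lid has started up: a gap shows under its front edge at crop (210,350), and the box hasn't moved. Now I'll compute the arc.

```bash
cat > arc.py <<'E'
from h import *
s=env.state();R0=Ro.from_euler('xyz',s["tcp_rot"]);t=.318
def corner(th,L=38): return np.array([50-128*np.cos(th)+L*np.sin(t),85.5+128*np.sin(th)-L*np.cos(t)])
import sys
cur=tcp(-66,61.5,t)
print(s["eef_pos"]-cur)
for th in np.r_[np.arange(.14,1.26,.08)]:
    c=corner(th);print(round(th,2),c.round(0),(R0.inv().apply(tcp(c[0],c[1],t)-s["eef_pos"])/1000).round(4).tolist())
for bx in (32,42,52,62,72,76): print(bx,(R0.inv().apply(tcp(bx,171,t)-s["eef_pos"])/1000).round(4).tolist())
E
python3 arc.py
```

```text
[ 0.04393996 -0.33250492  1.31316722]
0.14 [-65.  67.] [0.0024, -0.0002, -0.0039]
0.22 [-63.  77.] [0.0073, 0.0001, -0.0129]
0.3 [-60.  87.] [0.0129, 0.0005, -0.0215]
0.38 [-57.  97.] [0.0191, 0.001, -0.0296]
0.46 [-53. 106.] [0.026, 0.0017, -0.0371]
0.54 [-48. 115.] [0.0334, 0.0024, -0.0442]
0.62 [-42. 124.] [0.0413, 0.0032, -0.0505]
0.7 [-36. 132.] [0.0498, 0.0042, -0.0563]
0.78 [-29. 139.] [0.0586, 0.0052, -0.0613]
0.86 [-22. 146.] [0.0678, 0.0064, -0.0656]
0.94 [-14. 153.] [0.0774, 0.0076, -0.0692]
1.02 [ -5. 158.] [0.0871, 0.0089, -0.072]
1.1 [  4. 163.] [0.0971, 0.0102, -0.0739]
1.18 [ 13. 168.] [0.1071, 0.0116, -0.0751]
1.26 [ 23. 171.] [0.1173, 0.0131, -0.0755]
32 [0.1259, 0.0145, -0.0723]
42 [0.1353, 0.016, -0.0692]
52 [0.1447, 0.0175, -0.0661]
62 [0.154, 0.019, -0.063]
72 [0.1634, 0.0206, -0.0599]
76 [0.1672, 0.0212, -0.0587]
```

Emit:
arm_command([
  [[0,0,0],[0.0024,0,-0.004],255],
  [[0,0,0],[0.0073,0,-0.013],255],
  [[0,0,0],[0.013,0.0005,-0.0215],255],
  [[0,0,0],[0.019,0.001,-0.0296],255],
  [[0,0,0],[0.026,0.0017,-0.037],255],
  [[0,0,0],[0.0334,0.0024,-0.044],255],
  [[0,0,0],[0.0413,0.003,-0.0505],255],
  [[0,0,0],[0.0498,0.004,-0.0563],255],
])

```text
t: 10.0
eef_pos: [565.1, 120.2, 128.3]
tcp_rot: [-3.141, -0.318, -0.001]
ft_force: [-0.7, -0.6, 0.5]
opening: 0.003
```

```bash
python3 arc.py|tail -14; python3 - <<'E'
from h import *
s=env.state();print(s["t"],w2b(s["eef_pos"]),s["joints"].round(3),s["tcp_rot"],s["ft_force"])
p,d=read_camera("side");cv2.imwrite("pics/side9.png",cv2.resize(p[180:350,200:400],None,fx=4,fy=3.5))
E
```

```text
0.7 [-36. 132.] [-0.0002, 0.0001, -0.0006]
0.78 [-29. 139.] [0.0087, 0.0011, -0.0056]
0.86 [-22. 146.] [0.0179, 0.0022, -0.0099]
0.94 [-14. 153.] [0.0274, 0.0035, -0.0135]
1.02 [ -5. 158.] [0.0372, 0.0047, -0.0163]
1.1 [  4. 163.] [0.0471, 0.0061, -0.0183]
1.18 [ 13. 168.] [0.0572, 0.0075, -0.0194]
1.26 [ 23. 171.] [0.0673, 0.009, -0.0198]
32 [0.0759, 0.0104, -0.0167]
42 [0.0853, 0.0119, -0.0136]
52 [0.0947, 0.0134, -0.0105]
62 [0.1041, 0.0149, -0.0074]
72 [0.1135, 0.0164, -0.0043]
76 [0.1172, 0.017, -0.0031]
10.0 [-45.07521607  -1.3305326  128.27107454] [ 0.112  0.448  1.98  -0.09   0.398  1.761] [-3.14137642e+00 -3.18204004e-01 -7.99519120e-04] [-0.70580839 -0.63924571  0.46153839]
```

View pics/side9.png

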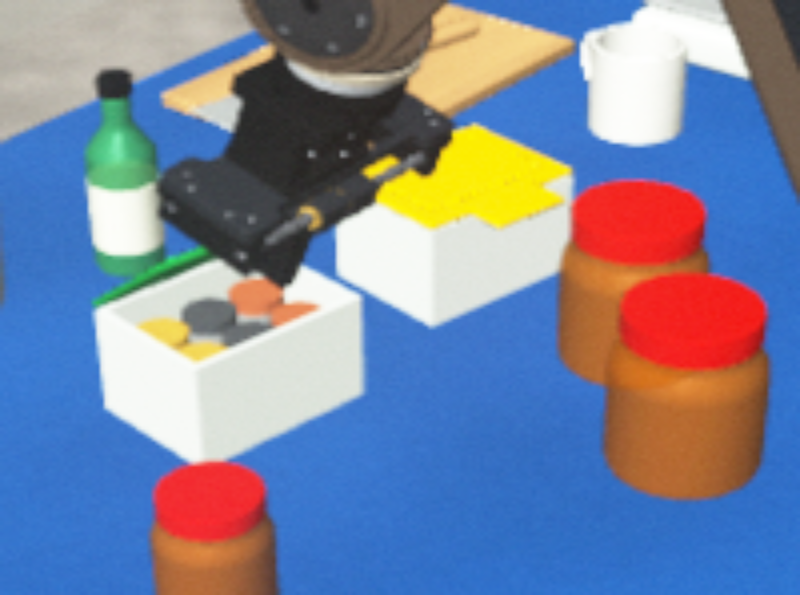

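The lid is at roughly 40° and the box hasn't moved (its front corner is still at crop (203,465)). Continuing.

Emit:
arm_command([
  [[0,0,0],[0.0087,0.001,-0.0056],255],
  [[0,0,0],[0.018,0.002,-0.01],255],
  [[0,0,0],[0.0274,0.0035,-0.0135],255],
  [[0,0,0],[0.037,0.005,-0.0163],255],
  [[0,0,0],[0.047,0.006,-0.0183],255],
  [[0,0,0],[0.057,0.0075,-0.0194],255],
  [[0,0,0],[0.067,0.009,-0.0198],255],
  [[0,0,0],[0.076,0.0104,-0.0167],255],
])

```text
t: 10.85
eef_pos: [632.6, 109.6, 167.5]
tcp_rot: [-3.141, -0.319, -0.001]
ft_force: [0.6, 0.4, -0.1]
opening: 0.002
```

```bash
python3 arc.py|tail -6; python3 - <<'E'
from h import *
s=env.state();print(s["t"],w2b(s["eef_pos"]),s["joints"].round(3),s["ft_force"])
p,d=read_camera("side");cv2.imwrite("pics/side10.png",cv2.resize(p[180:350,200:400],None,fx=4,fy=3.5))
E
```

```text
32 [-0.0004, -0.0001, -0.0005]
42 [0.009, 0.0014, 0.0026]
52 [0.0184, 0.0029, 0.0057]
62 [0.0278, 0.0044, 0.0088]
72 [0.0372, 0.006, 0.0119]
76 [0.0409, 0.0066, 0.0131]
10.85 [ 23.14703599  -1.47379282 167.51965769] [ 0.079  0.468  1.792 -0.047  0.564  1.686] [ 0.6355867   0.36892013 -0.14636889]
```

View pics/side10.png

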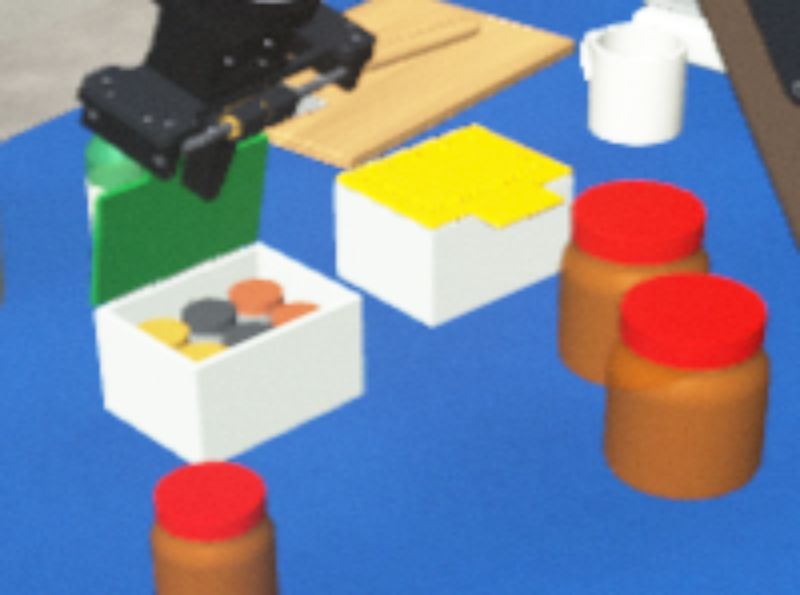

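The lid is almost upright. I'll push past upright slowly.

Emit:
arm_command([
  [[0,0,0],[0.006,0.001,0.0015],255],
  [[0,0,0],[0.012,0.002,0.0035],255],
  [[0,0,0],[0.018,0.003,0.0055],255],
  [[0,0,0],[0.024,0.004,0.0075],255],
  [[0,0,0],[0.03,0.005,0.0095],255],
  [[0,0,0],[0.036,0.006,0.0115],255],
  [[0,0,0],[0.036,0.006,0.0115],255],
  [[0,0,0],[0.036,0.006,0.0115],255],
])

```text
t: 11.7
eef_pos: [669.3, 103.7, 167.3]
tcp_rot: [-3.141, -0.318, -0.001]
ft_force: [-0.4, 0.4, -0.2]
opening: 0.003
```

```bash
python3 - <<'E'
from h import *
s=env.state();print(s["t"],w2b(s["eef_pos"]),s["joints"].round(3),s["ft_force"])
p,d=read_camera("side");cv2.imwrite("pics/side11.png",cv2.resize(p[180:350,200:400],None,fx=4,fy=3.5))
E
```

```text
11.7 [ 60.37657365  -1.72631662 167.26796801] [ 0.064  0.513  1.705 -0.036  0.606  1.662] [-0.38897111  0.35351393 -0.17803639]
```

View pics/side11.png

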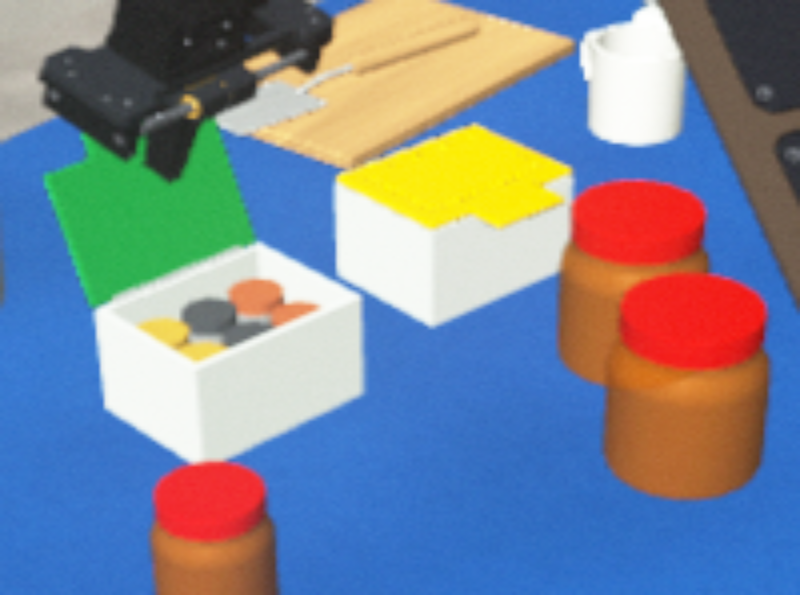

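The lid leans back fully open, with its left edge running from crop (45,180) to (95,300). Now I'll withdraw backward, then up.

Emit:
arm_command([
  [[0,0,0],[-0.019,-0.003,-0.006],255],
  [[0,0,0],[-0.038,-0.006,-0.012],255],
  [[0,0,0],[-0.056,-0.009,-0.019],255],
  [[0,0,0],[-0.047,-0.009,-0.047],255],
  [[0,0,0],[-0.038,-0.009,-0.076],255],
  [[0,0,0],[-0.075,-0.015,-0.088],255],
  [[0,0,0],[-0.112,-0.021,-0.1],255],
  [[0,0,0],[-0.122,-0.023,-0.104],255],
])

```text
t: 12.55
eef_pos: [517.6, 127.2, 228.2]
tcp_rot: [-3.141, -0.317, -0.0]
ft_force: [-0.6, -0.3, -0.0]
opening: 0.006
```

Emit:
arm_command([
  [[0,0,0],[-0.02,0.03,-0.01],255],
  [[0,0,0],[-0.03,0.07,-0.01],255],
  [[0,0,0],[-0.04,0.11,-0.013],255],
  [[0,0,0],[-0.05,0.15,-0.016],255],
  [[0,0,0],[-0.06,0.2,-0.02],255],
  [[0,0,0],[-0.06,0.24,-0.02],255],
  [[0,0,0],[-0.06,0.28,-0.02],255],
  [[0,0,0],[-0.06,0.28,-0.02],255],
])

```text
t: 13.35
eef_pos: [458.0, -157.5, 228.5]
tcp_rot: [3.141, -0.319, -0.005]
ft_force: [0.0, 0.3, 0.3]
opening: 0.006
```

```bash
python3 - <<'E'
from h import *
s=env.state();print(s["t"],s["eef_pos"],s["joints"].round(3),s["ft_force"],np.abs(s["qvel"]).max())
p,d=read_camera("side");cv2.imwrite("pics/side12.png",p)
X=dep("side",d);m=(mask(p,"green")>0)&(d>0);m[:,:215]=0
Q=np.array([w2b(v) for v in X[m]]);Q=Q[(abs(Q[:,1])<60)&(Q[:,0]>45)&(Q[:,0]<120)];k=np.polyfit(Q[:,2],Q[:,0],1);print("lid angle",np.pi/2+np.arctan(k[0]),len(Q))
p,d=read_camera("top");cv2.imwrite("pics/top12.png",p)
a=np.load("top0.npz")["p"]
for col in("red","yellow"):
  for im in(a,p):
    cs,_=cv2.findContours(mask(im,col),0,cv2.CHAIN_APPROX_NONE)
    for c in cs:
        if cv2.contourArea(c)>200:
            G=ray("top",c[:,0],90)[:,:2].astype(np.float32);print(col,cv2.boundingRect(c),w2b(np.r_[cv2.minEnclosingCircle(G)[0],0]).round(1))
E
```

```text
13.35 [ 458.03247317 -157.46373166  228.51772398] [-0.562  0.175  2.061  0.276  0.649  0.815] [0.01467561 0.30431879 0.32713242] 0.1099548749987905
lid angle 1.9490126417669342 1772
red (288, 309, 33, 33) [-242.9 -154.9    0. ]
red (243, 274, 22, 22) [-162.3   -6.5    0. ]
red (322, 272, 33, 33) [-132.9 -227.     0. ]
red (288, 309, 33, 33) [-243.  -155.2    0. ]
red (322, 272, 31, 30) [-132.2 -225.7    0. ]
red (189, 264, 22, 22) [-160.5  139.4    0. ]
yellow (321, 205, 53, 52) [  32.1 -223.     0. ]
yellow (321, 205, 53, 52) [  32.1 -223.     0. ]
```

View pics/side12.png

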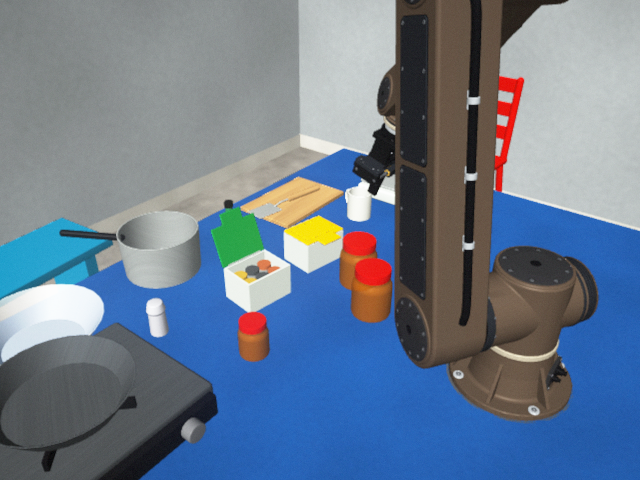

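View pics/top12.png

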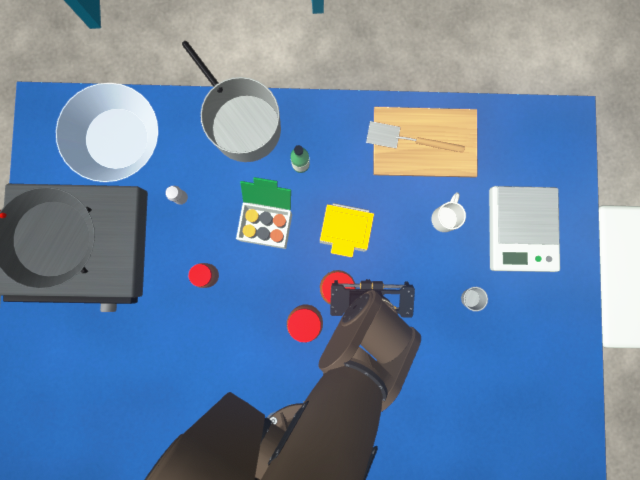

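The lid is open (1.95 rad) and the jar is upright at pixel (203,275) in the top view, 139 mm to the side. Everything else is at its original pixels and the arm is clear. I'll let it settle, then hand in.

Emit:
arm_command([
  [[0,0,0],[0,0,0],255],
  [[0,0,0],[0,0,0],255],
  [[0,0,0],[0,0,0],255],
])

```text
t: 13.75
eef_pos: [457.7, -152.1, 228.3]
tcp_rot: [-3.141, -0.318, 0.001]
ft_force: [-0.5, 0.4, -0.2]
opening: 0.001
```

```bash
python3 -c "
from cell import env
print(env.job_done())"
```

```text
the job is handed in; nothing more can be done
None
```

The jar is out of the way and the green lid rests fully open. The job was handed in at about 13.8 s of the 59 s.

- **Jar:** I straddled the small red-capped jar with open fingers, never gripping it. One finger pushed it left along the table until its centre was 139 mm from the box's middle. It stayed upright.
- **Lid:** With the fingers closed and tilted about 18° forward, I lifted the green lid by its lip and pushed it past upright. It rests open at 1.95 rad, measured from the side camera's depth. The arm then moved clear of everything.

**Checks:** In the last pictures the green box had not visibly moved. The yellow box is shut and has not moved. The big jars, cup, oil bottle, shaker and mug are also where they were. Measured wrist forces stayed under about 5 N at every reading.

The measured position of one big jar differed by about 1.5 mm at the end. That is because the arm partly hid its cap in the picture, and nothing touched it. No check failed.

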